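# Clamp down a pressure-canner lid evenly

## Task

The lid lies loose on the pressure canner: clamp it down with its four wing nuts so that it seats level on the gasket. First run two opposite nuts down until they just take hold, then the other two likewise, and only then go round again and bring all four to tight by feel, without crushing the gasket; never let the lid be cocked on the way. Leave the other things on the worktop alone.

Things in the scene. Friction and masses are not known exactly. Their poses are not given: they have to be found in the camera images.
- canner: low aluminium pressure canner, fixed on the worktop: 170 mm across, rim 114 mm high, black side handles reaching 122 mm from the centre along its +y and -y, four upright 9 mm studs on a circle of 96 mm radius at 45, 135, 225, 315 degrees from its x axis. Origin: centre of its underside; z up.
- lid: aluminium lid lying loose on the gasket, 170 mm across, 0.7 to 1.1 kg, four slotted lugs round the studs; black loop handle along its y, 47 mm high above the underside, steam weight at +x, dial gauge at -x (48 and 43 mm). Origin: centre of its flat underside, about 121 mm above the worktop; the lugs' tops, on which the nuts bear, are 8 mm above it.
- gasket_centre (a point): centre of the grey rubber gasket's top on the canner's rim, under the lid. Its soft lip gives (about 36 N per mm over the whole lid) for an unknown 0.2 to 1.2 mm, then its core is firm; each stud and lug gives 1 mm per 75 N. Tightening one nut unloads its neighbours. One nut alone tips the lid up to 0.3 degree at 10 N, 0.6 at 20 N; beyond 0.45 the gasket is pinched.
- wing_nut_1: black wing nut (all four alike) at the canner's (+x, +y) corner, oppopoint wing_nut_3: a butterfly plate 9 mm thick, 55 mm long on a round foot 27 mm across. Origin: centre of its underside on the stud's axis; z up, x along the plate. The plate stands 11 to 28 mm above the origin; pinch it across its thickness, fingertips at least 5 mm above the origin.
- wing_nut_2: wing nut at the canner's (-x, +y) corner, oppopoint wing_nut_4; origin and axes as wing_nut_1. Turned clockwise seen from above, every nut sinks 10 mm a turn (1.6 mm per rad) and stays where it is left. At the start each is loose, its underside 0.5 to 1.3 mm above its lug; it takes hold after 0.4 to 1.4 rad and is tight after 0.5 to 1.8 rad in all.
- wing_nut_3: wing nut at the canner's (-x, -y) corner, oppopoint wing_nut_1; origin and axes as wing_nut_1. Torque while a nut turns: 0.02 N m plus 0.0063 N m per N of clamping (friction varies by a tenth): 0.07 N m = just taken hold (8 N), 0.15 = tight (20 N; 13 to 31 will do), 0.4 crushes. Pushed on a wing's flat side 17 mm from the axis: 4.3, 8.6 and 23 N. The resistance fades once the turning stops.
- wing_nut_4: wing nut at the canner's (+x, -y) corner, oppopoint wing_nut_2; origin and axes as wing_nut_1.
- tin_flat: bystander, to be left alone: flat food tin, 87 mm across, 40 mm tall. Origin: centre of its underside.
- dish: bystander, to be left alone: small dish, 69 mm across, 32 mm tall. Origin: centre of its underside.
- mug: bystander, to be left alone: mug, 59 mm across and 55 mm tall, with a handle. Origin: centre of its underside.
- spoon: bystander, to be left alone: teaspoon, 130 mm long. Origin: centre of its underside.
- brush: bystander, to be left alone: small cleaning brush with a wooden handle, 137 mm long. Origin: centre of its underside.
Mind the look-alikes: they are no part of the job. Of the things that look like the lid, the smaller one is meant.

How it is judged:
On the way, in this order (a step that is already met when the one before it is completed fails the run):
1. two opposite nuts both bear on the lid (over 2 N each) while the other two are still free (under 1.5 N) (((contact force between each of wing_nut_1, wing_nut_3 and lid above 2 N and contact force between each of wing_nut_2, wing_nut_4 and lid below 1.5 N) or (contact force between each of wing_nut_2, wing_nut_4 and lid above 2 N and contact force between each of wing_nut_1, wing_nut_3 and lid below 1.5 N))), for 0.2 s.
2. all four nuts bear on the lid (over 1 N each) and none is tight yet (under 18 N) (contact force between wing_nut_1 and lid between 1 and 18 N and contact force between wing_nut_2 and lid between 1 and 18 N and contact force between wing_nut_3 and lid between 1 and 18 N and contact force between wing_nut_4 and lid between 1 and 18 N), for 0.2 s.
At the end, for the whole second after the job is handed in: every wing nut clamps the lid with 13 to 31 N, the lid is level within 0.2 degree and at rest, and nothing is held (contact force between wing_nut_1 and lid between 13 and 31 N and contact force between wing_nut_2 and lid between 13 and 31 N and contact force between wing_nut_3 and lid between 13 and 31 N and contact force between wing_nut_4 and lid between 13 and 31 N and angle between lid's own z axis and vertical below 0.0035 rad and linear speed of lid below 0.01 m/s); the robot touches nothing.
It fails at once if the lid is cocked by more than 0.45 degree and pinches the gasket (angle between lid's own z axis and vertical above 0.0079 rad).
It fails at once if a wing nut is over-tightened: it clamps with more than 60 N (contact force between any of wing_nut_1, wing_nut_2, wing_nut_3, wing_nut_4 and lid above 60 N).
It fails at once if a bystander is moved by more than 25 mm (distance of any of tin_flat, dish, mug, spoon, brush from where it was at the start of the episode above 0.025 m).
It also fails if it takes over 67 s, if anything falls off the work surface, if the arm or the gripper's body presses on something with over 40 N, if the wrist force passes 120 N, or if a joint passes its speed limit or range.

## Robot

A 7-joint arm with a two-finger parallel gripper is mounted at the origin on a cart in front of the work surface, level with it; the furniture and walls round the work are solid. World frame = base frame: x ahead of the robot, y to its left, z up, the work surface at z = 0. Lengths are in m, angles in rad, forces in N, time in s.
With the tool pointing down it reaches from about 0.425 to 0.925 m from the base axis. Payload 6.8 kg.
Tool frame: the origin (TCP) lies at the very end of the fingers, on their centre line; the grasp point (between the pads) lies 19 mm behind it; z points along the fingers, y is the line along which they close (so a half turn about z gives the same grasp; the last joint's range is limited). The gripper opens to 85 mm and grips with 20 to 120 N. Pads are 22 mm wide; open, the fingers measure 114 mm over their backs; the gripper's body (76 mm by 85 mm) begins 54 mm behind the grasp point. The pads swing forward as they close: fully open they stand 13 mm farther back than shut.
Start: joints at [1.144, 0.477, 0.022, 1.555, -0.011, 1.109, -0.083], TCP at [0.212, -0.641, 0.231] pointing down, gripper open.
Joint ranges: [-2.96, 2.96], [-0.34, 2.1], [-1.41, 1.46], [0.24, 2.44], [-1.37, 4.51], [0.17, 1.92], [-2.96, 2.96]. Speed limits (rad/s): [2.39, 2.39, 3.14, 3.14, 3.14, 3.14, 3.14].

## Interface

Orientations are given as a unit quaternion [w, x, y, z].
In Python, from station import bot gives the robot as it stands. The module is installed in compiled form; this text tells all that it offers.
- The arm moves only by the shell command python3 -m jog 'ROWS' [OPENING] [FORCE]. ROWS is JSON, a list of rows, each a list of 4 numbers: the shift along the tool's x, y, z in cm, then the turn about the tool's z in rad. In form: [[x, y, z, spin], ...]. A call has 1 to 20 rows; each row is the pose to reach, as a shift and turn from the pose commanded when the call began, along the tool's axes at that moment; what a row does not reach only later rows make up. A row lasts 1/12 s, in which the tool goes at most 41.7 mm and 7.16 degrees, less where a joint would pass 70% of its speed; a pose out of reach is approached as far as the arm can. A call with a gripper value outside its range is refused whole. OPENING is the closure, from -1 (fully open) to 1 (shut), set as the call begins (- or left out, the last holds). The fingers move at their own pace and stop on an object; FORCE is the grip in N (left out, the last holds). Time passes only in rows, so rows that repeat a pose let the fingers close. It gives the time, the measured TCP pose, the force, the opening and the grip force at its end, in the units of the state.
- bot.get_obs(): the state, without advancing time (a new reading comes with each control period).
- bot.read_camera(name): name is "scene" or "top" or "wrist"; returns a dict with "pixels" (384x512x3 uint8, red, green, blue), "depth" (384x512 float32, m along the optical axis (not along the pixel's ray), 0 where there is no reading), "fovy" (degrees; the focal length in pixels is half the picture's height over the tangent of half this angle, whatever the lens; pixels are square), "cx", "cy" (the principal point, pixels), "pose" (4x4, takes a point from camera to world coordinates). Camera axes: x right, y down, z forward; pixel columns grow to the right and rows downward; lengths in m; the calibration is good to about 2 mm. The wrist camera is an equidistant fisheye: a pixel r from the principal point sees the ray r / f radians off the axis. A picture is of the moment at which its call begins.
- bot.hand_in(): hands the job in; it is judged then, once.
The state is a dict: "t": time; "q": joint angles; "joint_vel": joint speeds; "joint_torque": joint torques, N m; "eef_pos": TCP position; "tool_rot": TCP orientation; "contact_force": force on the tool from outside, world axes, zero at the start; "torque": the same for the moment, N m; "gripper_width": opening from 0.0 (shut) to 1.0 (fully open); "grasp_force": force on a finger pad.
Only numpy, scipy, OpenCV 4.12 (cv2) and the standard library are available. Lean on these libraries where they do the work, as an engineer would, in place of code of your own. Each camera call takes 0.05 s, during which the arm holds its last target. There are 200 camera calls.

## Working session

There is one attempt and no reset: what is moved stays moved. The work goes in short steps, Python scripts to look and compute and a shell command to move; the robot and the scene stay as the last step left them, time stands still between calls to the robot, and variables do not carry over. Pictures are saved under pics/ and viewed, at most 10 in all, crops included, and the job is handed in when it is done.

```bash
mkdir -p pics; cat > h.py <<'E'
import numpy as np,cv2
from station import bot
def grab(n,name=None):
    c=bot.read_camera(n)
    if name: cv2.imwrite('pics/'+name,c['pixels'][:,:,::-1])
    np.savez('last_%s.npz'%n,**{k:np.asarray(v) for k,v in c.items()})
    return c
def foc(c): return c['pixels'].shape[0]/2/np.tan(np.radians(float(c['fovy']))/2)
def ray(c,u,v,fish=False):
    f=foc(c);x=(u-c['cx'])/f;y=(v-c['cy'])/f
    if fish:
        r=np.hypot(x,y);d=np.array([x/r*np.sin(r),y/r*np.sin(r),np.cos(r)]) if r>0 else np.array([0,0,1.])
    else: d=np.array([x,y,1.])
    P=c['pose'];return P[:3,3],P[:3,:3]@d
def onz(c,u,v,z,fish=False):
    o,d=ray(c,u,v,fish);return o+d*(z-o[2])/d[2]
E
python3 - <<'E'
from h import *
a=grab('top','top0.png');b=grab('scene','sc0.png')
for c in(a,b):print(c['fovy'],c['cx'],c['cy'],np.round(c['pose'],3))
o=bot.get_obs();print({k:np.round(v,3) for k,v in o.items()})
E
```

```text
51.24283427860155 252.23056339697965 186.4059252609743 [[ 0.011 -0.996  0.087  0.426]
 [-1.    -0.013 -0.015  0.166]
 [ 0.016 -0.087 -0.996  1.543]
 [ 0.     0.     0.     1.   ]]
57.40816010965656 252.31931207908343 185.77561623534993 [[-0.855 -0.206  0.476 -0.006]
 [-0.519  0.36  -0.776  1.03 ]
 [-0.012 -0.91  -0.414  0.571]
 [ 0.     0.     0.     1.   ]]
{'t': np.float64(0.1), 'q': array([ 1.144,  0.478,  0.022,  1.556, -0.012,  1.109, -0.083]), 'joint_vel': array([-0.001, -0.003,  0.   , -0.002,  0.   ,  0.   , -0.002]), 'joint_torque': array([ 5.0000e-03, -5.9776e+01,  1.6140e+00, -2.8196e+01,  1.3000e-02,
        5.0000e-03, -0.0000e+00]), 'eef_pos': array([ 0.211, -0.64 ,  0.23 ]), 'tool_rot': array([-0.001,  0.987,  0.159, -0.   ]), 'contact_force': array([-0.085,  0.031,  0.545]), 'torque': array([ 0.033, -0.005, -0.001]), 'grasp_force': np.float64(0.0), 'gripper_width': np.float64(0.996)}
```

View pics/top0.png

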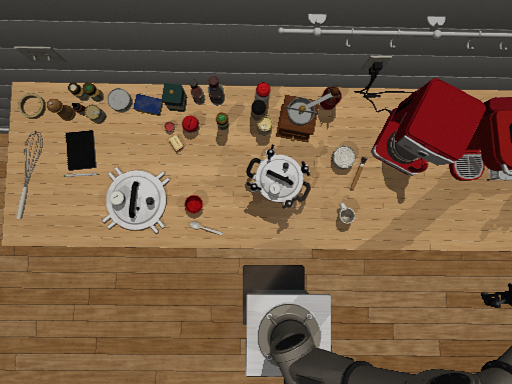

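View pics/sc0.png

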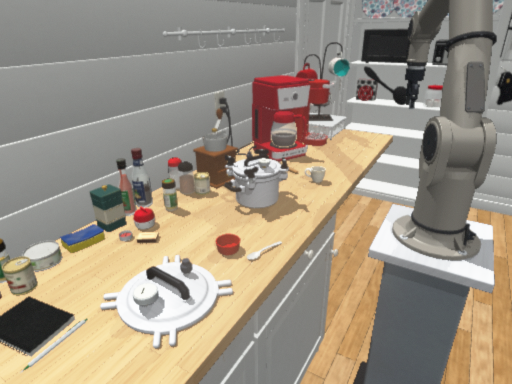

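The top view shows two lid candidates: a bigger lid on the worktop at (136,200), and the smaller one on the canner at (279,178). I choose the canner's lid. Next, a close crop to check it and find the nuts.

```bash
python3 - <<'E'
from h import *
c=np.load('last_top.npz')
im=c['pixels'][130:226,224:336,::-1];cv2.imwrite('pics/crop.png',cv2.resize(im,None,fx=6,fy=6,interpolation=cv2.INTER_CUBIC))
s=np.load('last_scene.npz')
im=s['pixels'][135:215,215:325,::-1];cv2.imwrite('pics/crop2.png',cv2.resize(im,None,fx=7,fy=7,interpolation=cv2.INTER_CUBIC))
for p in [(279,178),(136,200)]:
  d=c['depth'][p[1]-2:p[1]+3,p[0]-2:p[0]+3];print(np.median(d),onz(c,*p,.13))
E
```

```text
1.3894954 [0.57993238 0.0493118  0.13      ]
1.5058011 [0.49564405 0.55216787 0.13      ]
```

View pics/crop.png

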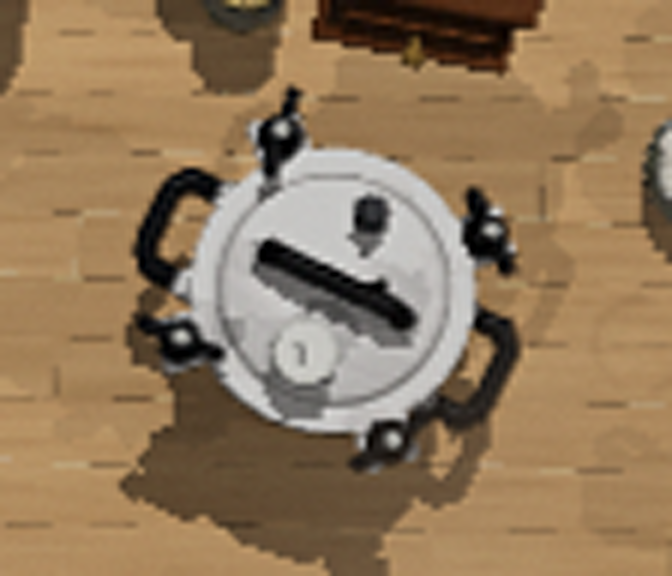

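The crop confirms the canner's lid. The weight (dark, crop 370,215) is at +x and the gauge (305,350) at -x. The stud tips are at crop (282,137) = nut 1, (183,340) = nut 2, (390,440) = nut 3 and (488,232) = nut 4. The canner's yaw is about -26°.

```bash
python3 - <<'E'
from h import *
c=dict(np.load('last_top.npz'))
tips=[(282,137),(183,340),(390,440),(488,232)]
T=[];hsv=cv2.cvtColor(c['pixels'],cv2.COLOR_RGB2GRAY)
for k,(a,b) in enumerate(tips):
    u,v=224+a/6-.4,130+b/6-.4
    ui,vi=int(round(u)),int(round(v))
    d=c['depth'][vi-1:vi+2,ui-1:ui+2]; 
    o,r=ray(c,u,v); zz=[(o+r*x)[2] for x in d.ravel()]
    P=onz(c,u,v,.165);T.append(P)
    m=(hsv<45)&(np.hypot(np.arange(512)[None]-u,np.arange(384)[:,None]-v)<6.5)
    ys,xs=np.nonzero(m)
    q=np.array([onz(c,x,y,.157)[:2] for x,y in zip(xs,ys)])
    w,V=np.linalg.eigh(np.cov(q.T));d=V[:,1]
    print(k+1,np.round(P,4),'tipz',np.round(zz,3),'yaw',round(np.degrees(np.arctan2(d[1],d[0]))%180,1),len(q),np.round(q.mean(0),4))
T=np.array(T)[:,:2];print(T.mean(0),[round(np.degrees(np.arctan2(*(t-T.mean(0))[::-1])),1) for t in T],np.hypot(*(T-T.mean(0)).T))
E
```

```text
1 [0.6653 0.082  0.165 ] tipz [0.16  0.158 0.156 0.161 0.153 0.142 0.158 0.153 0.142] yaw 163.9 41 [0.6652 0.0837]
2 [0.5463 0.1382 0.165 ] tipz [0.159 0.153 0.15  0.153 0.155 0.158 0.15  0.16  0.156] yaw 69.3 43 [0.5448 0.1399]
3 [0.4901 0.0186 0.165 ] tipz [0.143 0.163 0.16  0.161 0.156 0.161 0.159 0.159 0.139] yaw 125.2 41 [0.4901 0.0187]
4 [ 0.6113 -0.0379  0.165 ] tipz [0.159 0.153 0.153 0.15  0.155 0.157 0.143 0.155 0.158] yaw 23.1 44 [ 0.611  -0.0363]
[0.57823798 0.0502198 ] [np.float64(20.0), np.float64(110.0), np.float64(-160.3), np.float64(-69.4)] [0.09265311 0.09358303 0.09364004 0.09408538]
```

```bash
python3 -m jog '[[0,0,-5,0],[2,-2,-7,-0.1],[5,-5,-7,-0.2],[8,-8,-7,-0.3],[11,-11,-7,-0.4],[14,-14,-7,-0.5],[17,-16.5,-7,-0.6],[20,-19,-7,-0.7],[23,-22,-7,-0.8],[26,-25,-7,-0.9],[29,-28,-7,-1.0],[32,-31,-7,-1.1],[35,-34,-7,-1.2],[38,-37,-7,-1.25],[41,-40,-7,-1.25],[44,-43,-7,-1.25],[47,-46,-7,-1.25],[50,-49,-7,-1.25],[53,-51.5,-7,-1.25],[55,-53,-7,-1.25]]' -0.2
python3 -m jog '[[1.5,-1,0,0],[1.5,-1,0,0],[1.5,-1,0,0]]'
python3 - <<'E'
from h import *
c=grab('wrist','w0.png');print(c['fovy'],c['cx'],c['cy'],np.round(c['pose'],3))
o=bot.get_obs();print({k:np.round(v,3) for k,v in o.items()})
E
```

```text
t: 1.77
eef_pos: [0.5683, 0.0388, 0.3012]
tool_rot: [-0.0, 0.707, 0.707, 0.0]
contact_force: [-0.5, -0.0, 0.4]
gripper_width: 0.6
grasp_force: 0.0
t: 2.02
eef_pos: [0.5573, 0.0504, 0.3009]
tool_rot: [-0.0, 0.707, 0.707, -0.0]
contact_force: [0.3, -0.9, -0.2]
gripper_width: 0.602
grasp_force: 0.0
65.70646984690485 258.15592195303924 188.96190941953705 [[ 1.     0.001 -0.003  0.559]
 [-0.    -0.961 -0.278  0.121]
 [-0.003  0.278 -0.961  0.442]
 [ 0.     0.     0.     1.   ]]
{'t': np.float64(2.067), 'q': array([ 0.298,  0.285, -0.608,  1.717,  0.175,  1.195, -0.358]), 'joint_vel': array([ 0.021, -0.003,  0.019, -0.003,  0.001, -0.001,  0.001]), 'joint_torque': array([-1.5840e+00, -4.4153e+01, -5.4870e+00, -2.8757e+01, -1.4500e-01,
       -2.2000e-02, -2.4000e-02]), 'eef_pos': array([0.558, 0.049, 0.301]), 'tool_rot': array([ 0.   ,  0.708,  0.706, -0.001]), 'contact_force': array([ 0.163, -1.256, -0.073]), 'torque': array([-0.025,  0.025, -0.012]), 'grasp_force': np.float64(0.0), 'gripper_width': np.float64(0.598)}
```

View pics/w0.png

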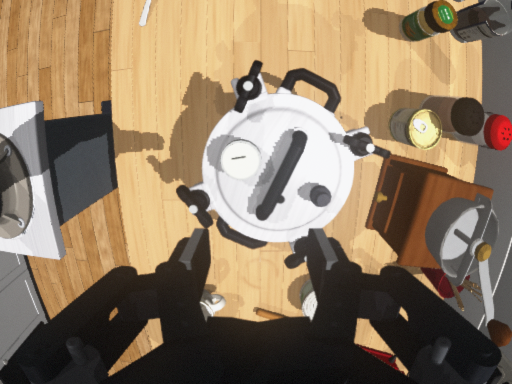

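The wrist view shows nut 2 at (248,86), nut 1 at (363,147), nut 3 at (195,205) and nut 4 at (300,250), half behind a finger.

```bash
cat > nuts.py <<'E'
from h import *
def nut(c,u,v,R,fish=True,z=.157,zt=.163):
    g=cv2.cvtColor(c['pixels'],cv2.COLOR_RGB2GRAY)
    D=np.hypot(np.arange(512)[None]-u,np.arange(384)[:,None]-v)
    m=((g<60)&(D<R)).astype(np.uint8)
    n,l,st,ce=cv2.connectedComponentsWithStats(m)
    k=1+np.argmax(st[1:,4]);ys,xs=np.nonzero(l==k)
    q=np.array([onz(c,x,y,z,fish)[:2] for x,y in zip(xs,ys)])
    (cx,cy),(w,h),a=cv2.minAreaRect((q*1000).astype(np.float32))
    W,V=np.linalg.eigh(np.cov(q.T));d=V[:,1]
    t=(g>110)&(D<5);ty,tx=np.nonzero(t)
    tip=onz(c,tx.mean(),ty.mean(),zt,fish) if len(tx) else None
    dep=c['depth'][ys,xs];hz=[]
    for x,y,dd in zip(xs,ys,dep):
        if dd>0:
            o,r=ray(c,x,y,fish);r=r/(c['pose'][:3,2]@r);hz.append((o+r*dd)[2])
    return dict(tip=np.round(tip,4) if tip is not None else None,tn=len(tx),tippx=(round(tx.mean(),1),round(ty.mean(),1)) if len(tx) else None,rect=(round(cx,1),round(cy,1),round(w),round(h)),n=len(xs),yaw=round(np.degrees(np.arctan2(d[1],d[0]))%180,1),z=np.round(np.percentile(hz,[5,50,95]),4))
E
python3 - <<'E'
from nuts import *
c=dict(np.load('last_wrist.npz'))
r={}
for k,(u,v) in {1:(363,147),2:(248,86),3:(195,205),4:(300,250)}.items():
    r[k]=nut(c,u,v,27);print(k,r[k])
t={k:r[k]['tip'][:2] for k in(1,2,3)}
ctr=(t[1]+t[3])/2;print(ctr,[ (round(np.hypot(*(t[k]-ctr)),4),round(np.degrees(np.arctan2(*(t[k]-ctr)[::-1])),1)) for k in t])
E
```

```text
1 {'tip': array([0.6646, 0.0835, 0.163 ]), 'tn': 11, 'tippx': (np.float64(366.5), np.float64(147.3)), 'rect': (691.7, 75.4, 5, 2), 'n': 10, 'yaw': np.float64(61.6), 'z': array([0.1555, 0.1567, 0.1579])}
2 {'tip': array([0.5484, 0.1396, 0.163 ]), 'tn': 67, 'tippx': (np.float64(247.9), np.float64(85.9)), 'rect': (548.2, 140.0, 50, 21), 'n': 555, 'yaw': np.float64(67.3), 'z': array([0.1319, 0.1554, 0.1587])}
3 {'tip': array([0.4927, 0.0216, 0.163 ]), 'tn': 28, 'tippx': (np.float64(193.9), np.float64(207.0)), 'rect': (495.5, 23.4, 21, 51), 'n': 478, 'yaw': np.float64(128.8), 'z': array([0.1333, 0.151 , 0.1585])}
4 {'tip': None, 'tn': 0, 'tippx': None, 'rect': (613.2, -38.7, 43, 40), 'n': 660, 'yaw': np.float64(133.2), 'z': array([0.1408, 0.3174, 0.3373])}
[0.57865 0.05255] [(np.float64(0.0914), np.float64(19.8)), (np.float64(0.0922), np.float64(109.2)), (np.float64(0.0914), np.float64(-160.2))]
```

```bash
cat >> nuts.py <<'E'
def proj(c,p):
    P=c['pose'];q=P[:3,:3].T@(np.array(p)-P[:3,3]);r=np.hypot(q[0],q[1]);t=np.arctan2(r,q[2]);f=foc(c)
    return c['cx']+f*t*q[0]/r,c['cy']+f*t*q[1]/r
def st():
    o=bot.get_obs();w,x,y,z=o['tool_rot']
    tx=(1-2*(y*y+z*z),2*(x*y+w*z))
    print('t',round(float(o['t']),2),'pos',np.round(o['eef_pos'],4),'yaw',round(np.degrees(np.arctan2(tx[1],tx[0])),2),'F',np.round(o['contact_force'],1),'M',np.round(o['torque'],3),'q7',round(float(o['q'][6]),2),'gw',round(float(o['gripper_width']),3),'gf',round(float(o['grasp_force']),1))
    return o
E
echo 'from nuts import *
st()' > st.py
python3 -m jog '[[0.4,1,0.5,-0.12],[1,3,1.5,-0.24],[2,6,3,-0.36],[3,9,5,-0.48],[3.4,11,7,-0.6],[3.4,11.1,9,-0.72],[3.4,11.1,10,-0.84],[3.4,11.1,10,-0.96],[3.4,11.1,10,-1.08],[3.4,11.1,10,-1.2],[3.4,11.1,10,-1.29],[3.4,11.1,10,-1.29],[3.4,11.1,10,-1.29]]'
python3 - <<'E'
from nuts import *
st();c=grab('wrist','w1.png')
print(proj(c,(.6687,.0843,.152)))
E
```

```text
t: 3.15
eef_pos: [0.669, 0.0812, 0.201]
tool_rot: [-0.0, 0.144, 0.99, -0.0]
contact_force: [0.5, -0.4, -0.4]
gripper_width: 0.601
grasp_force: 0.0
t 3.15 pos [0.669  0.0812 0.201 ] yaw 163.48 F [ 0.5 -0.4 -0.4] M [-0.003  0.002 -0.025] q7 0.7 gw 0.601 gf 0.0
(np.float64(261.4682225127525), np.float64(208.2677993997))
```

View pics/w1.png

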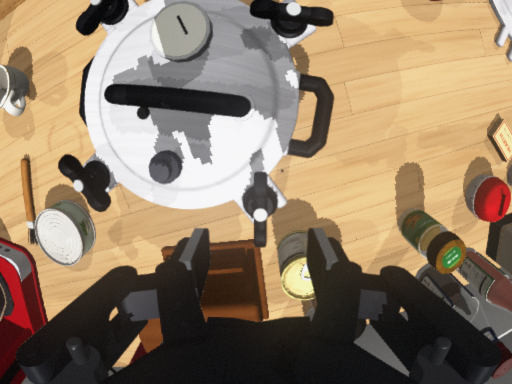

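Nut 1's stud is at (261,214) with its plate vertical in the image, so it lies along the tool's x as wanted. I'll triangulate it from the two wrist views.

```bash
python3 - <<'E'
from nuts import *
c=dict(np.load('last_wrist.npz'));w0=cv2.imread('pics/w0.png')
b=dict(c)
b['pixels']=w0[:,:,::-1];b['cx'],b['cy']=258.15592195303924,188.96190941953705
# rough pose of view 0 to mm
b['pose']=np.array([[1,.001,-.003,.559],[0,-.961,-.278,.121],[-.003,.278,-.961,.442],[0,0,0,1.]])
def pt(c,u,v,thr=120,R=7):
    g=cv2.cvtColor(np.ascontiguousarray(c['pixels']),cv2.COLOR_RGB2GRAY)
    D=np.hypot(np.arange(512)[None]-u,np.arange(384)[:,None]-v);y,x=np.nonzero((g>thr)&(D<R));return x.mean(),y.mean(),len(x)
def tri(a,b):
    A=np.zeros((3,3));r=np.zeros(3)
    for o,d in(a,b):
        d=d/np.linalg.norm(d);M=np.eye(3)-np.outer(d,d);A+=M;r+=M@o
    return np.linalg.solve(A,r)
p1=pt(c,261,214);p0=pt(b,366,147.5,R=5);print(p1,p0)
print('stud1',tri(ray(c,*p1[:2],True),ray(b,*p0[:2],True)))
for z in(.150,.155,.16,.165):print(z,onz(c,*p1[:2],z,True),onz(b,*p0[:2],z,True))
p2=pt(b,248,86,R=6);p2c=pt(c,292,10);print(p2c,p2,'stud2',tri(ray(c,*p2c[:2],True),ray(b,*p2[:2],True)))
print(nut(c,261,205,55))
E
```

```text
(np.float64(260.8129496402878), np.float64(214.18705035971223), 139) (np.float64(368.05555555555554), np.float64(147.69444444444446), 36)
stud1 [0.66710063 0.08347034 0.16449179]
0.15 [0.67343468 0.08245869 0.15      ] [0.67167083 0.08104696 0.15      ]
0.155 [0.6715999  0.08296327 0.155     ] [0.66974153 0.08173108 0.155     ]
0.16 [0.66976511 0.08346785 0.16      ] [0.66781224 0.08241521 0.16      ]
0.165 [0.66793033 0.08397243 0.165     ] [0.66588294 0.08309934 0.165     ]
(np.float64(292.4552845528455), np.float64(9.24390243902439), 123) (np.float64(247.5875), np.float64(85.325), 80) stud2 [0.54807264 0.1402123  0.15561472]
{'tip': array([0.6649, 0.0848, 0.163 ]), 'tn': 11, 'tippx': (np.float64(260.7), np.float64(208.5)), 'rect': (695.2, 62.0, 18, 8), 'n': 173, 'yaw': np.float64(56.9), 'z': array([0.0147, 0.0255, 0.0365])}
```

```bash
python3 -m jog '[[0.2,0.25,1,0],[0.2,0.25,3,0],[0.2,0.25,5,0],[0.2,0.25,6,0],[0.2,0.25,6.4,0],[0.2,0.25,6.4,0],[0.2,0.25,6.4,0]]' >/dev/null; python3 st.py
python3 -m jog '[[0,0,0,0],[0,0,0,0],[0,0,0,0],[0,0,0,0]]' 1 40 >/dev/null; python3 st.py
python3 -m jog '[[0,0,0,0],[0,0,0,0],[0,0,0,0]]' >/dev/null; python3 st.py
python3 -m jog '[[0,0,0,0]]' >/dev/null; python3 st.py
```

```text
t 3.78 pos [0.668  0.0867 0.1379] yaw 163.78 F [-0.6 -0.5  0.6] M [ 0.043 -0.038 -0.02 ] q7 0.66 gw 0.6 gf 0.0
t 4.12 pos [0.6677 0.0832 0.1386] yaw 163.64 F [-4.5 -7.1  6.8] M [-1.635  1.032 -0.003] q7 0.66 gw 0.253 gf 38.8
t 4.37 pos [0.6676 0.0832 0.1386] yaw 163.65 F [-4.3 -6.2  7.9] M [-1.57   0.999 -0.04 ] q7 0.66 gw 0.25 gf 38.8
t 4.45 pos [0.6676 0.0832 0.1386] yaw 163.65 F [-4.8 -6.4  7.6] M [-1.605  0.998  0.003] q7 0.66 gw 0.25 gf 38.8
```

```bash
python3 -m jog '[[0,-0.3,0,0],[0,-0.3,0,0],[0,-0.3,-0.5,0],[0,-0.3,-0.5,0]]' 0.2 >/dev/null; python3 st.py
python3 -m jog '[[0,0,0,0],[0,0,0,0],[0,0,0,0],[0,0,0,0],[0,0,0,0]]' 1 40 >/dev/null; python3 - <<'E'
from nuts import *
st();c=grab('wrist','w2.png');st()
E
```

```text
t 4.78 pos [0.6674 0.0844 0.1435] yaw 163.82 F [ 0.4 -0.   0.3] M [-0.021  0.007  0.056] q7 0.67 gw 0.396 gf 0.0
t 5.2 pos [0.6667 0.0832 0.1426] yaw 163.79 F [-3.2 -2.5  5.1] M [-0.485  0.532  0.053] q7 0.67 gw 0.091 gf 42.9
t 5.25 pos [0.6667 0.0833 0.1426] yaw 163.79 F [-3.  -1.6  5.9] M [-0.518  0.632 -0.005] q7 0.67 gw 0.088 gf 42.9
```

View pics/w2.png

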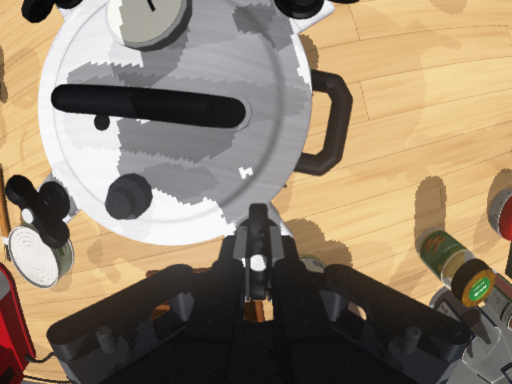

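The grip is now right: the plate is between the pads and the stud at (258,262) lies on the centre line. I'll turn it while logging the moment and the joint-7 torque.

```bash
cat > m.py <<'E'
from nuts import *
o=bot.get_obs();w,x,y,z=o['tool_rot']
print('t%.2f yaw %.2f Mz %.3f j7 %.3f q7 %.2f F %s z %.4f gw %.3f'%(o['t'],np.degrees(np.arctan2(2*(x*y+w*z),1-2*(y*y+z*z))),o['torque'][2],o['joint_torque'][6],o['q'][6],np.round(o['contact_force'],1),o['eef_pos'][2],o['gripper_width']))
E
python3 -m jog '[[0,0,-0.1,0]]' >/dev/null; python3 m.py
python3 -m jog '[[0,0,0.005,0.03]]' >/dev/null; python3 m.py
python3 -m jog '[[0,0,0.005,0.03]]' >/dev/null; python3 m.py
python3 -m jog '[[0,0,0.005,0.03]]' >/dev/null; python3 m.py
python3 -m jog '[[0,0,0.005,0.03]]' >/dev/null; python3 m.py
python3 -m jog '[[0,0,0.005,0.03]]' >/dev/null; python3 m.py
python3 -m jog '[[0,0,0.005,0.03]]' >/dev/null; python3 m.py
python3 -m jog '[[0,0,0.005,0.03]]' >/dev/null; python3 m.py
```

```text
t5.33 yaw 163.79 Mz 0.017 j7 -0.019 q7 0.67 F [ 1.9 -0.6 -6.2] z 0.1428 gw 0.092
t5.42 yaw 162.08 Mz 0.023 j7 0.761 q7 0.64 F [-0.2 -0.5  0.1] z 0.1426 gw 0.090
t5.50 yaw 160.28 Mz 0.056 j7 0.461 q7 0.62 F [ 0.6 -0.4 -1.1] z 0.1426 gw 0.093
t5.58 yaw 158.56 Mz 0.002 j7 0.406 q7 0.59 F [ 0.1 -1.  -1.6] z 0.1426 gw 0.094
t5.67 yaw 156.84 Mz 0.031 j7 0.401 q7 0.56 F [ 0.3 -1.1 -1.3] z 0.1425 gw 0.090
t5.75 yaw 155.13 Mz 0.026 j7 0.399 q7 0.54 F [-0.3  0.1 -1.3] z 0.1425 gw 0.091
t5.83 yaw 153.42 Mz 0.054 j7 0.398 q7 0.51 F [ 1.4 -0.1 -1.9] z 0.1424 gw 0.091
t5.92 yaw 151.70 Mz 0.059 j7 0.396 q7 0.48 F [ 0.8 -0.5 -1.1] z 0.1424 gw 0.090
```

```bash
cat >> m.py <<'E'
import sys
if len(sys.argv)>1 and o['joint_torque'][6]>float(sys.argv[1]): print('STOP');sys.exit(1)
E
R='[[0,0,0.005,0.03],[0,0,0.01,0.06]]'
set -e
python3 -m jog '[[0,0,0.005,0.03],[0,0,0.01,0.06],[0,0,0.015,0.09],[0,0,0.02,0.12]]' >/dev/null; python3 m.py 0.43
python3 -m jog '[[0,0,0.005,0.03],[0,0,0.01,0.06]]' >/dev/null; python3 m.py 0.43
python3 -m jog '[[0,0,0.005,0.03],[0,0,0.01,0.06]]' >/dev/null; python3 m.py 0.43
python3 -m jog '[[0,0,0.005,0.03],[0,0,0.01,0.06]]' >/dev/null; python3 m.py 0.43
python3 -m jog '[[0,0,0.005,0.03],[0,0,0.01,0.06]]' >/dev/null; python3 m.py 0.43
python3 -m jog '[[0,0,0.005,0.03],[0,0,0.01,0.06]]' >/dev/null; python3 m.py 0.43
python3 -m jog '[[0,0,0.005,0.03],[0,0,0.01,0.06]]' >/dev/null; python3 m.py 0.43
```

```text
t6.25 yaw 144.84 Mz 0.005 j7 0.391 q7 0.38 F [ 1.1  0.4 -2.7] z 0.1422 gw 0.095
t6.42 yaw 141.40 Mz 0.039 j7 0.388 q7 0.32 F [ 2.8  1.5 -2.8] z 0.1421 gw 0.088
t6.58 yaw 137.97 Mz 0.044 j7 0.385 q7 0.27 F [ 2.3  1.7 -2.3] z 0.1420 gw 0.094
t6.75 yaw 134.54 Mz 0.028 j7 0.381 q7 0.22 F [ 3.8  1.7 -3.2] z 0.1420 gw 0.093
t6.92 yaw 131.11 Mz 0.075 j7 0.376 q7 0.16 F [ 3.   1.8 -4.6] z 0.1419 gw 0.091
t7.08 yaw 127.67 Mz 0.071 j7 0.369 q7 0.11 F [ 4.3  2.  -5. ] z 0.1418 gw 0.090
t7.25 yaw 124.24 Mz 0.077 j7 0.361 q7 0.06 F [ 5.9  2.  -4.1] z 0.1417 gw 0.093
```

```bash

python3 -m jog '[[-0.08,0.27,0.05,0],[-0.08,0.27,0.05,0],[-0.08,0.27,0.05,0]]' >/dev/null; python3 m.py; python3 -m jog '[[0,0,0,0]]' >/dev/null; python3 m.py
python3 -m jog '[[0,0,0.005,0.03]]' >/dev/null; python3 m.py
python3 -m jog '[[0,0,0.005,0.03]]' >/dev/null; python3 m.py
python3 -m jog '[[0,0,0.005,0.03]]' >/dev/null; python3 m.py
```

```text
t7.50 yaw 124.35 Mz -0.055 j7 0.038 q7 0.06 F [-4.6 -0.4  4.1] z 0.1415 gw 0.091
t7.58 yaw 124.35 Mz -0.053 j7 0.043 q7 0.06 F [-5.4  0.2  4.4] z 0.1415 gw 0.089
t7.67 yaw 122.65 Mz 0.022 j7 0.741 q7 0.03 F [-4.6  0.2  4. ] z 0.1415 gw 0.093
t7.75 yaw 120.85 Mz 0.029 j7 0.449 q7 0.00 F [-4.3  0.2  2.6] z 0.1415 gw 0.092
t7.83 yaw 119.13 Mz 0.054 j7 0.394 q7 -0.02 F [-3.4  0.9  3.5] z 0.1414 gw 0.095
```

```bash
set -e
python3 -m jog '[[0.05,-0.09,-0.02,0.03],[0.05,-0.09,-0.02,0.06],[0.05,-0.09,-0.015,0.09]]' >/dev/null; python3 m.py 0.43
python3 -m jog '[[0,0,0.005,0.03]]' >/dev/null; python3 m.py 0.42
python3 -m jog '[[0,0,0.005,0.03]]' >/dev/null; python3 m.py 0.42
python3 -m jog '[[0,0,0.005,0.03]]' >/dev/null; python3 m.py 0.42
python3 -m jog '[[0,0,0.005,0.03]]' >/dev/null; python3 m.py 0.42
python3 -m jog '[[0,0,0.005,0.03]]' >/dev/null; python3 m.py 0.42
python3 -m jog '[[0,0,0.005,0.03]]' >/dev/null; python3 m.py 0.42
```

```text
t8.08 yaw 113.97 Mz 0.052 j7 0.363 q7 -0.10 F [ 1.2  1.5 -1.2] z 0.1414 gw 0.093
t8.17 yaw 112.25 Mz 0.087 j7 0.360 q7 -0.13 F [ 1.8  2.3 -1.2] z 0.1414 gw 0.091
t8.25 yaw 110.53 Mz 0.046 j7 0.356 q7 -0.16 F [ 1.   1.9 -1.3] z 0.1413 gw 0.091
t8.33 yaw 108.81 Mz 0.076 j7 0.352 q7 -0.18 F [ 1.4  1.5 -1.9] z 0.1413 gw 0.090
t8.42 yaw 107.10 Mz 0.061 j7 0.348 q7 -0.21 F [ 2.   1.3 -2.3] z 0.1412 gw 0.093
t8.50 yaw 105.38 Mz 0.085 j7 0.345 q7 -0.24 F [ 3.2  2.  -1.4] z 0.1412 gw 0.088
t8.58 yaw 103.66 Mz 0.132 j7 0.341 q7 -0.26 F [ 2.8  2.  -2.6] z 0.1412 gw 0.098
```

Mz rises as j7 falls, so j7 ≈ 0.418 − nut torque. Nut 1 is now at about 0.077 N m (9 N), so it has taken hold. I'll release and head for nut 3.

```bash
python3 st.py; python3 -m jog '[[0,0,0,0],[0,0,0,0],[0,0,-1,0],[0,0,-3,0],[0,0,-6,0],[0,0,-6,0],[0,0,-6,0]]' 0.2 >/dev/null; python3 - <<'E'
from nuts import *
o=st();p=o['eef_pos'];w,x,y,z=o['tool_rot'];a=np.arctan2(2*(x*y+w*z),1-2*(y*y+z*z))
d=np.array([.4905,.0195])-p[:2]
print('tool shift cm',100*(d[0]*np.cos(a)+d[1]*np.sin(a)),100*(d[0]*np.sin(a)-d[1]*np.cos(a)),'spin',a-np.radians(127))
E
```

```text
t 8.58 pos [0.6692 0.0855 0.1412] yaw 103.66 F [ 2.8  2.  -2.6] M [ 0.412 -0.634  0.132] q7 -0.26 gw 0.098 gf 42.0
t 9.17 pos [0.6698 0.0848 0.2043] yaw 103.67 F [-0.4 -0.4 -1.3] M [-0.014  0.013  0.002] q7 -0.23 gw 0.397 gf 0.0
tool shift cm -2.1116072732910767 -18.96696094230291 spin -0.40724994608757625
```

```bash
python3 -m jog '[[-0.2,-2,0,-0.1],[-0.5,-5,0,-0.2],[-1,-9,0,-0.3],[-1.5,-13,0,-0.41],[-2,-16.5,0,-0.41],[-2.1,-18.5,0,-0.41],[-2.1,-19,0,-0.41],[-2.1,-19,0,-0.41],[-2.1,-19,0,-0.41],[-2.1,-19,0,-0.41]]' >/dev/null; python3 - <<'E'
from nuts import *
st();c=grab('wrist','w3.png')
for n,p in {1:(.668,.0845,.16),2:(.547,.1405,.158),3:(.4905,.0195,.16),4:(.612,-.038,.16)}.items():print(n,proj(c,p))
E
```

```text
t 10.0 pos [0.4902 0.0199 0.2016] yaw 127.16 F [-0.1 -0.3 -0.1] M [-0.02  -0.008 -0.01 ] q7 0.26 gw 0.395 gf 0.0
1 (np.float64(463.7029593146335), np.float64(269.5528873226904))
2 (np.float64(427.3989009496165), np.float64(126.51993665902403))
3 (np.float64(256.6385974252777), np.float64(215.22169418994582))
4 (np.float64(329.14989550238397), np.float64(342.0225205843923))
```

View pics/w3.png

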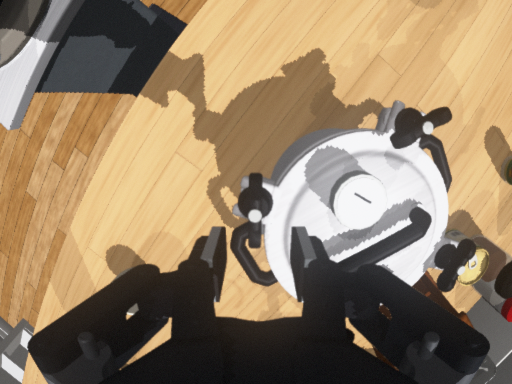

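Nut 3's stud is at (254,215), plate vertical and aligned. Nut 2's stud at (428,128) matches its prediction. Descending.

```bash
python3 -m jog '[[0,-0.1,1,0],[0,-0.1,3,0],[0,-0.1,5,0],[0,-0.1,5.75,0],[0,-0.1,5.75,0],[0,-0.1,5.75,0]]' >/dev/null; python3 st.py
python3 -m jog '[[0,0,0,0],[0,0,0,0],[0,0,0,0],[0,0,0,0]]' 1 40 >/dev/null; python3 st.py
python3 -m jog '[[0,0,-0.02,0.03],[0,0,-0.015,0.06],[0,0,-0.01,0.09],[0,0,-0.005,0.12]]' >/dev/null; python3 m.py
python3 -m jog '[[0,0,0.005,0.03]]' >/dev/null; python3 m.py
```

```text
t 10.55 pos [0.488  0.0191 0.1436] yaw 127.17 F [-0.2  0.4  0.4] M [-0.004 -0.004  0.026] q7 0.19 gw 0.396 gf 0.0
t 10.88 pos [0.4885 0.0186 0.1449] yaw 127.12 F [-1.5 -0.7  6.3] M [-0.098  0.438  0.015] q7 0.19 gw 0.092 gf 42.1
t11.22 yaw 120.16 Mz 0.033 j7 0.414 q7 0.08 F [-0.6  0.   2.2] z 0.1447 gw 0.092
t11.30 yaw 118.44 Mz 0.065 j7 0.414 q7 0.05 F [0.  0.1 1.9] z 0.1447 gw 0.089
```

```bash
sed -i "s/>float(sys.argv\[1\])/<float(sys.argv[1])/" m.py; set -e
python3 -m jog '[[0,0,0.005,0.03],[0,0,0.01,0.06]]' >/dev/null; python3 m.py 0.365
python3 -m jog '[[0,0,0.005,0.03],[0,0,0.01,0.06]]' >/dev/null; python3 m.py 0.365
python3 -m jog '[[0,0,0.005,0.03],[0,0,0.01,0.06]]' >/dev/null; python3 m.py 0.365
python3 -m jog '[[0,0,0.005,0.03],[0,0,0.01,0.06]]' >/dev/null; python3 m.py 0.365
python3 -m jog '[[0,0,0.005,0.03],[0,0,0.01,0.06]]' >/dev/null; python3 m.py 0.365
python3 -m jog '[[0,0,0.005,0.03],[0,0,0.01,0.06]]' >/dev/null; python3 m.py 0.365
python3 -m jog '[[0,0,0.005,0.03],[0,0,0.01,0.06]]' >/dev/null; python3 m.py 0.365
```

```text
t11.47 yaw 115.01 Mz -0.006 j7 0.413 q7 -0.00 F [ 0.2 -0.4  2.9] z 0.1446 gw 0.092
t11.63 yaw 111.57 Mz 0.079 j7 0.413 q7 -0.05 F [-0.8 -0.3  2.2] z 0.1445 gw 0.092
t11.80 yaw 108.14 Mz 0.061 j7 0.412 q7 -0.11 F [ 0.4 -0.3  2.8] z 0.1444 gw 0.089
t11.97 yaw 104.70 Mz 0.011 j7 0.410 q7 -0.16 F [0.  0.2 2.1] z 0.1443 gw 0.097
t12.13 yaw 101.26 Mz 0.038 j7 0.406 q7 -0.22 F [1.7 0.9 2. ] z 0.1442 gw 0.093
t12.30 yaw 97.83 Mz 0.071 j7 0.401 q7 -0.27 F [1.2 0.2 1.7] z 0.1442 gw 0.092
t12.47 yaw 94.39 Mz -0.000 j7 0.397 q7 -0.33 F [ 1.6 -0.3  0.9] z 0.1441 gw 0.089
```

```bash
set -e
python3 -m jog '[[0,0,0.005,0.03],[0,0,0.01,0.06]]' >/dev/null; python3 m.py 0.365
python3 -m jog '[[0,0,0.005,0.03],[0,0,0.01,0.06]]' >/dev/null; python3 m.py 0.365
python3 -m jog '[[0,0,0.005,0.03],[0,0,0.01,0.06]]' >/dev/null; python3 m.py 0.365
python3 -m jog '[[0,0,0.005,0.03],[0,0,0.01,0.06]]' >/dev/null; python3 m.py 0.365
python3 -m jog '[[0,0,0.005,0.03],[0,0,0.01,0.06]]' >/dev/null; python3 m.py 0.365
python3 -m jog '[[0,0,0.005,0.03],[0,0,0.01,0.06]]' >/dev/null; python3 m.py 0.365
```

```text
t12.63 yaw 90.95 Mz 0.012 j7 0.391 q7 -0.38 F [ 1.3 -0.1  0.6] z 0.1440 gw 0.089
t12.80 yaw 87.52 Mz 0.080 j7 0.386 q7 -0.44 F [2.4 0.7 1.7] z 0.1439 gw 0.091
t12.97 yaw 84.08 Mz 0.054 j7 0.379 q7 -0.49 F [1.7 0.7 0.3] z 0.1438 gw 0.093
t13.13 yaw 80.64 Mz 0.038 j7 0.374 q7 -0.54 F [2.4 0.5 0.5] z 0.1438 gw 0.091
t13.30 yaw 77.21 Mz 0.115 j7 0.368 q7 -0.60 F [ 3.3 -0.6  1. ] z 0.1437 gw 0.087
t13.47 yaw 73.77 Mz 0.086 j7 0.361 q7 -0.65 F [ 3.6 -0.1  0.6] z 0.1436 gw 0.093
STOP
```

```bash
python3 st.py; python3 -m jog '[[0,0,0,0],[0,0,0,0],[0,0,-1,0],[0,0,-3,0],[0,0,-5.8,0],[0,0,-5.8,0],[0,0,-5.8,0]]' 0.2 >/dev/null; cat > go.py <<'E'
from nuts import *
import sys
X,Y,Z,A=map(float,sys.argv[1:])
o=st();p=o['eef_pos'];w,x,y,z=o['tool_rot'];a=np.arctan2(2*(x*y+w*z),1-2*(y*y+z*z))
d=np.array([X,Y])-p[:2];s=a-np.radians(A);s=(s+np.pi)%(2*np.pi)-np.pi
print('shift cm %.2f %.2f %.2f spin %.3f'%(100*(d[0]*np.cos(a)+d[1]*np.sin(a)),100*(d[0]*np.sin(a)-d[1]*np.cos(a)),100*(p[2]-Z),s))
E
python3 go.py .546 .141 .2 68
```

```text
t 13.47 pos [0.4898 0.0188 0.1436] yaw 73.77 F [ 3.6 -0.1  0.6] M [-0.024 -0.64   0.086] q7 -0.65 gw 0.093 gf 41.4
t 14.05 pos [0.4891 0.0187 0.2026] yaw 73.86 F [0.2 0.3 0.1] M [-0.043  0.027  0.016] q7 -0.59 gw 0.399 gf 0.0
shift cm 13.33 2.07 0.26 spin 0.102
```

```bash
python3 -m jog '[[2,0.3,0,0.05],[5,0.8,0.1,0.1],[9,1.4,0.2,0.1],[12,1.9,0.2,0.1],[13.3,2.1,0.2,0.1],[13.3,2.1,0.2,0.1],[13.3,2.1,0.2,0.1],[13.3,2.1,0.2,0.1]]' >/dev/null; python3 - <<'E'
from nuts import *
st();c=grab('wrist','w4.png')
u,v=proj(c,(.546,.141,.16));print(u,v)
g=cv2.cvtColor(c['pixels'],cv2.COLOR_RGB2GRAY)
u0,v0=int(u),int(v);m=(g[v0-70:v0+50,u0-45:u0+45]<70).astype(np.uint8)
for th in(70,):
  n,l,s,ce=cv2.connectedComponentsWithStats(m);k=1+np.argmax(s[1:,4]);print(s[k]+np.array([u0-45,v0-70,0,0,0]),cv2.minAreaRect(np.argwhere(l==k)[:,::-1].astype(np.float32)))
cv2.imwrite('pics/w4c.png',cv2.resize(c['pixels'][v0-80:v0+60,u0-70:u0+70,::-1],None,fx=3,fy=3))
E
```

```text
t 14.72 pos [0.5444 0.1386 0.1978] yaw 68.04 F [-0.3 -0.7 -0.5] M [-0.012 -0.021  0.025] q7 -0.95 gw 0.396 gf 0.0
258.16300693108786 213.65381750323098
[244 169  34  45 881] ((46.5, 47.5), (43.289161682128906, 33.35032272338867), 83.6598129272461)
```

View pics/w4c.png

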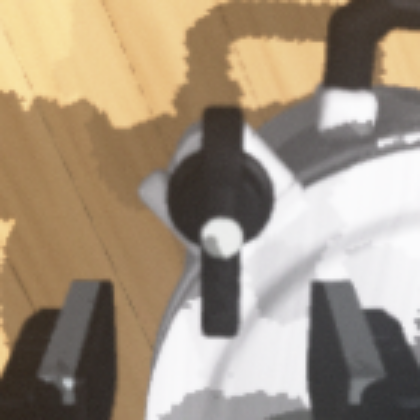

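Nut 2 is aligned, its stud at (262,213) against a predicted 258, so it lies about 2.4 mm toward +y of the tool.

```bash
python3 -m jog '[[0,0.2,1,0],[0,0.2,3,0],[0,0.2,5,0],[0,0.2,5.4,0],[0,0.2,5.4,0],[0,0.2,5.4,0],[0,0.2,5.4,0]]' >/dev/null; python3 go.py .548 .140 .144 68
```

```text
t 15.35 pos [0.5477 0.1397 0.1456] yaw 68.09 F [0.1 0.2 1.8] M [ 0.015  0.041 -0.04 ] q7 -0.99 gw 0.402 gf 0.0
shift cm 0.03 0.02 0.16 spin 0.001
```

```bash
python3 -m jog '[[0,0,0.1,0],[0,0,0.1,0],[0,0,0.1,0],[0,0,0.1,0],[0,0,0.1,0]]' 1 40 >/dev/null; python3 st.py
python3 -m jog '[[0,0,-0.02,0.03],[0,0,-0.015,0.06],[0,0,-0.01,0.09],[0,0,-0.005,0.12],[0,0,0,0.15]]' >/dev/null; python3 m.py
python3 -m jog '[[0,0,0.005,0.03]]' >/dev/null; python3 m.py
python3 -m jog '[[0,0,0.005,0.03]]' >/dev/null; python3 m.py
```

```text
t 15.77 pos [0.5473 0.1399 0.1443] yaw 68.12 F [-2.3 -0.9  5.6] M [-0.136  0.386 -0.024] q7 -0.99 gw 0.093 gf 42.9
t16.18 yaw 59.44 Mz 0.019 j7 0.410 q7 -1.12 F [-0.2 -0.9  4.3] z 0.1441 gw 0.090
t16.27 yaw 57.72 Mz 0.055 j7 0.410 q7 -1.15 F [-1.6  0.2  5.2] z 0.1441 gw 0.092
t16.35 yaw 56.00 Mz 0.020 j7 0.410 q7 -1.17 F [-1.3 -0.   4.4] z 0.1441 gw 0.092
```

```bash
set -e
python3 -m jog '[[0,0,0.005,0.03],[0,0,0.01,0.06]]' >/dev/null; python3 m.py 0.38
python3 -m jog '[[0,0,0.005,0.03],[0,0,0.01,0.06]]' >/dev/null; python3 m.py 0.38
python3 -m jog '[[0,0,0.005,0.03],[0,0,0.01,0.06]]' >/dev/null; python3 m.py 0.38
python3 -m jog '[[0,0,0.005,0.03],[0,0,0.01,0.06]]' >/dev/null; python3 m.py 0.38
python3 -m jog '[[0,0,0.005,0.03],[0,0,0.01,0.06]]' >/dev/null; python3 m.py 0.38
python3 -m jog '[[0,0,0.005,0.03],[0,0,0.01,0.06]]' >/dev/null; python3 m.py 0.38
python3 -m jog '[[0,0,0.005,0.03],[0,0,0.01,0.06]]' >/dev/null; python3 m.py 0.38
python3 -m jog '[[0,0,0.005,0.03],[0,0,0.01,0.06]]' >/dev/null; python3 m.py 0.38
python3 -m jog '[[0,0,0.005,0.03],[0,0,0.01,0.06]]' >/dev/null; python3 m.py 0.38
python3 -m jog '[[0,0,0.005,0.03],[0,0,0.01,0.06]]' >/dev/null; python3 m.py 0.38
python3 -m jog '[[0,0,0.005,0.03],[0,0,0.01,0.06]]' >/dev/null; python3 m.py 0.38
python3 -m jog '[[0,0,0.005,0.03],[0,0,0.01,0.06]]' >/dev/null; python3 m.py 0.38
```

```text
t16.52 yaw 52.57 Mz -0.047 j7 0.410 q7 -1.23 F [-1.2  0.3  4.6] z 0.1440 gw 0.092
t16.68 yaw 49.13 Mz -0.034 j7 0.410 q7 -1.28 F [-1.2  0.   4. ] z 0.1439 gw 0.088
t16.85 yaw 45.69 Mz 0.025 j7 0.411 q7 -1.34 F [-1.3  0.2  4.8] z 0.1438 gw 0.090
t17.02 yaw 42.25 Mz -0.017 j7 0.411 q7 -1.39 F [-1.1  0.3  4. ] z 0.1437 gw 0.093
t17.18 yaw 38.82 Mz 0.005 j7 0.411 q7 -1.44 F [-2.1  0.1  4.7] z 0.1436 gw 0.092
t17.35 yaw 35.38 Mz 0.036 j7 0.411 q7 -1.50 F [-1.7 -0.2  3.9] z 0.1435 gw 0.094
t17.52 yaw 31.94 Mz 0.010 j7 0.411 q7 -1.55 F [-1.6  0.3  4.2] z 0.1434 gw 0.092
t17.68 yaw 28.50 Mz 0.043 j7 0.411 q7 -1.60 F [-0.9 -0.2  4.2] z 0.1433 gw 0.091
t17.85 yaw 25.06 Mz -0.016 j7 0.411 q7 -1.66 F [-2.   0.5  5.2] z 0.1432 gw 0.090
t18.02 yaw 21.63 Mz 0.057 j7 0.407 q7 -1.71 F [-1.9 -0.3  4.3] z 0.1431 gw 0.091
t18.18 yaw 18.20 Mz 0.073 j7 0.402 q7 -1.77 F [-1.3  0.6  5.3] z 0.1430 gw 0.095
t18.35 yaw 14.76 Mz 0.007 j7 0.395 q7 -1.82 F [-2.2  0.2  4.8] z 0.1429 gw 0.093
```

```bash

(set -e; python3 -m jog '[[0,0,0.005,0.03],[0,0,0.01,0.06]]' >/dev/null; python3 m.py 0.383
python3 -m jog '[[0,0,0.005,0.03],[0,0,0.01,0.06]]' >/dev/null; python3 m.py 0.383
python3 -m jog '[[0,0,0.005,0.03],[0,0,0.01,0.06]]' >/dev/null; python3 m.py 0.383)
python3 -m jog '[[0,0,0,0],[0,0,0,0],[0,0,-1,0],[0,0,-3,0],[0,0,-5.8,0],[0,0,-5.8,0],[0,0,-5.8,0]]' 0.2 >/dev/null;python3 go.py .6125 -.0375 .2 23
```

```text
t18.52 yaw 11.32 Mz 0.068 j7 0.384 q7 -1.87 F [-2.1 -0.6  5.4] z 0.1429 gw 0.092
t18.68 yaw 7.89 Mz 0.125 j7 0.372 q7 -1.93 F [-1.4 -0.6  6.3] z 0.1428 gw 0.089
STOP
t 19.27 pos [0.5483 0.1402 0.2022] yaw 7.97 F [-0.6 -0.2 -1.3] M [-0.055  0.039  0.032] q7 -1.9 gw 0.399 gf 0.0
shift cm 3.90 18.49 0.22 spin -0.262
```

```bash
python3 -m jog '[[0.4,2,0,-0.12],[1,5,0,-0.24],[2,9,0,-0.36],[3,13,0,-0.48],[3.6,16.5,0,-0.6],[3.9,18.5,0,-0.72],[3.9,18.5,0.1,-0.84],[3.9,18.5,0.2,-0.96],[3.9,18.5,0.2,-1.08],[3.9,18.5,0.2,-1.2],[3.9,18.5,0.2,-1.32],[3.9,18.5,0.2,-1.44],[3.9,18.5,0.2,-1.56],[3.9,18.5,0.2,-1.68],[3.9,18.5,0.2,-1.8]]' >/dev/null; python3 -m jog '[[0,0,0,-0.12],[0,0,0,-0.24],[0,0,0,-0.36],[0,0,0,-0.48],[0,0,0,-0.6],[0,0,0,-0.72],[0,0,0,-0.84],[0,0,0,-0.96],[0,0,0,-1.08],[0,0,0,-1.2],[0,0,0,-1.32],[0,0,0,-1.44],[0,0,0,-1.56],[0,0,0,-1.6],[0,0,0,-1.6],[0,0,0,-1.6]]' >/dev/null
python3 go.py .6125 -.0375 .2 203;  python3 - <<'E'
from nuts import *
c=grab('wrist','w5.png')
u,v=proj(c,(.6125,-.0375,.16));print(u,v,proj(c,list(st()['eef_pos'][:2])+[.16]))
u0,v0=int(u),int(v)
cv2.imwrite('pics/w5c.png',cv2.resize(c['pixels'][v0-80:v0+60,u0-70:u0+70,::-1],None,fx=3,fy=3));print(u0,v0)
E
```

```text
t 21.85 pos [ 0.6108 -0.0382  0.1973] yaw -157.33 F [ 0.4 -0.1  0.9] M [ 0.035 -0.015 -0.041] q7 1.51 gw 0.4 gf 0.0
shift cm -0.19 0.00 -0.27 spin -0.006
t 21.9 pos [ 0.6108 -0.0382  0.1975] yaw -157.33 F [ 0.3  0.2 -0.1] M [-0.002 -0.001  0.021] q7 1.51 gw 0.399 gf 0.0
258.0632651283045 218.49982251444965 (np.float64(258.0630074588815), np.float64(215.90688694133974))
258 218
```

View pics/w5c.png

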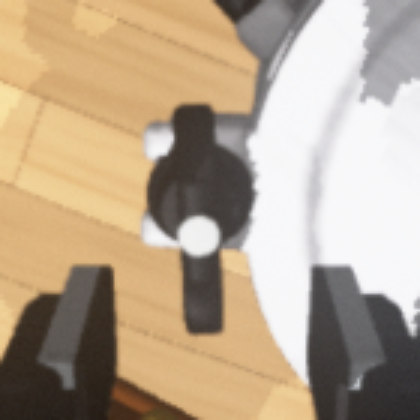

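Nut 4's stud is at (254,216), about 2.3 mm toward −y of the tool, and the plate is about 2° off.

```bash
python3 -m jog '[[0,-0.2,1,-0.03],[0,-0.2,3,-0.03],[0,-0.2,5,-0.03],[0,-0.2,5.4,-0.03],[0,-0.2,5.4,-0.03],[0,-0.2,5.4,-0.03]]' >/dev/null; python3 st.py;  python3 -m jog '[[0,0,0,0],[0,0,0,0],[0,0,0,0],[0,0,0,0],[0,0,0,0]]' 1 40 >/dev/null; python3 st.py
python3 -m jog '[[0,0,-0.02,0.03],[0,0,-0.015,0.06],[0,0,-0.01,0.09],[0,0,-0.005,0.12],[0,0,0,0.15]]' >/dev/null; python3 m.py
python3 -m jog '[[0,0,0.005,0.03]]' >/dev/null; python3 m.py
```

```text
t 22.4 pos [ 0.6121 -0.0397  0.1442] yaw -155.49 F [ 0.7 -0.2  0.3] M [0.011 0.017 0.007] q7 1.5 gw 0.403 gf 0.0
t 22.82 pos [ 0.613  -0.0402  0.1453] yaw -155.55 F [-0.1 -2.   6.1] M [-0.313  0.006  0.014] q7 1.5 gw 0.089 gf 43.3
t23.23 yaw -164.23 Mz 0.033 j7 0.403 q7 1.36 F [ 0.5 -1.8  5.1] z 0.1451 gw 0.088
t23.32 yaw -165.95 Mz 0.045 j7 0.403 q7 1.34 F [ 0.7 -1.5  5.3] z 0.1450 gw 0.092
```

```bash
set -e
python3 -m jog '[[0,0,0.005,0.03],[0,0,0.01,0.06]]' >/dev/null; python3 m.py 0.385
python3 -m jog '[[0,0,0.005,0.03],[0,0,0.01,0.06]]' >/dev/null; python3 m.py 0.385
python3 -m jog '[[0,0,0.005,0.03],[0,0,0.01,0.06]]' >/dev/null; python3 m.py 0.385
python3 -m jog '[[0,0,0.005,0.03],[0,0,0.01,0.06]]' >/dev/null; python3 m.py 0.385
python3 -m jog '[[0,0,0.005,0.03],[0,0,0.01,0.06]]' >/dev/null; python3 m.py 0.385
python3 -m jog '[[0,0,0.005,0.03],[0,0,0.01,0.06]]' >/dev/null; python3 m.py 0.385
python3 -m jog '[[0,0,0.005,0.03],[0,0,0.01,0.06]]' >/dev/null; python3 m.py 0.385
python3 -m jog '[[0,0,0.005,0.03],[0,0,0.01,0.06]]' >/dev/null; python3 m.py 0.385
python3 -m jog '[[0,0,0.005,0.03],[0,0,0.01,0.06]]' >/dev/null; python3 m.py 0.385
python3 -m jog '[[0,0,0.005,0.03],[0,0,0.01,0.06]]' >/dev/null; python3 m.py 0.385
python3 -m jog '[[0,0,0.005,0.03],[0,0,0.01,0.06]]' >/dev/null; python3 m.py 0.385
python3 -m jog '[[0,0,0.005,0.03],[0,0,0.01,0.06]]' >/dev/null; python3 m.py 0.385
```

```text
t23.48 yaw -169.39 Mz -0.004 j7 0.403 q7 1.29 F [ 0.8 -2.4  4.3] z 0.1449 gw 0.089
t23.65 yaw -172.83 Mz 0.007 j7 0.403 q7 1.23 F [ 1.5 -2.   4.7] z 0.1449 gw 0.091
t23.82 yaw -176.27 Mz 0.040 j7 0.403 q7 1.18 F [ 1.6 -2.8  5.1] z 0.1447 gw 0.090
t23.98 yaw -179.70 Mz -0.026 j7 0.403 q7 1.13 F [ 1.3 -2.6  4.6] z 0.1447 gw 0.090
t24.15 yaw 176.86 Mz -0.009 j7 0.403 q7 1.07 F [ 0.5 -1.9  4.4] z 0.1446 gw 0.092
t24.32 yaw 173.41 Mz 0.021 j7 0.403 q7 1.02 F [ 0.8 -2.5  5.2] z 0.1445 gw 0.091
t24.48 yaw 169.98 Mz -0.000 j7 0.403 q7 0.97 F [ 1.3 -2.2  5. ] z 0.1444 gw 0.088
t24.65 yaw 166.53 Mz -0.018 j7 0.403 q7 0.92 F [ 0.7 -2.9  4.8] z 0.1442 gw 0.090
t24.82 yaw 163.09 Mz -0.020 j7 0.402 q7 0.86 F [ 1.4 -2.8  5.4] z 0.1442 gw 0.089
t24.98 yaw 159.65 Mz 0.040 j7 0.398 q7 0.81 F [ 1.3 -3.   5.1] z 0.1441 gw 0.088
t25.15 yaw 156.22 Mz 0.011 j7 0.392 q7 0.76 F [ 0.3 -2.6  5.5] z 0.1440 gw 0.091
t25.32 yaw 152.78 Mz 0.073 j7 0.383 q7 0.70 F [ 1.5 -2.7  6. ] z 0.1439 gw 0.090
STOP
```

```bash

python3 -m jog '[[0,0,0.005,0.03]]' >/dev/null; python3 m.py
python3 -m jog '[[0,0,0,0],[0,0,0,0],[0,0,-1,0],[0,0,-3,0],[0,0,-5.8,0],[0,0,-5.8,0],[0,0,-5.8,0]]' 0.2 >/dev/null;python3 go.py .668 .0845 .2 103.7
```

```text
t25.40 yaw 151.06 Mz 0.021 j7 0.380 q7 0.68 F [ 0.5 -2.6  6.4] z 0.1439 gw 0.095
t 25.98 pos [ 0.613  -0.0393  0.2029] yaw 151.24 F [ 0.1  0.  -0.3] M [ 0.023 -0.038  0.003] q7 0.72 gw 0.4 gf 0.0
shift cm 1.13 13.50 0.29 spin 0.830
```

```bash
python3 -m jog '[[0.2,2,0,0.12],[0.4,5,0,0.24],[0.7,8.5,0.1,0.36],[1,11.5,0.2,0.48],[1.1,13.3,0.2,0.6],[1.1,13.5,0.2,0.72],[1.1,13.5,0.2,0.83],[1.1,13.5,0.2,0.83]]' >/dev/null;  python3 -m jog '[[0,0,2,0],[0,0,4,0],[0,0,5.5,0],[0,0,5.7,0],[0,0,5.7,0],[0,0,5.7,0]]' >/dev/null; python3 go.py .668 .0845 .143 103.7
```

```text
t 27.15 pos [0.6676 0.0835 0.1422] yaw 103.71 F [-0.2  0.5  0.4] M [-0.014 -0.043  0.025] q7 -0.24 gw 0.403 gf 0.0
shift cm 0.08 0.07 -0.08 spin 0.000
```

```bash
python3 -m jog '[[0,0.1,-0.05,0],[0,0.1,-0.05,0],[0,0.1,-0.05,0],[0,0.1,-0.05,0],[0,0.1,-0.05,0]]' 1 40 >/dev/null; python3 st.py
(set -e;python3 -m jog '[[0,0,-0.02,0.03],[0,0,-0.015,0.06],[0,0,-0.01,0.09]]' >/dev/null; python3 m.py .33
python3 -m jog '[[0,0,0.005,0.03]]' >/dev/null; python3 m.py .33
python3 -m jog '[[0,0,0.005,0.03]]' >/dev/null; python3 m.py .33)
```

```text
t 27.57 pos [0.6695 0.0841 0.1437] yaw 103.64 F [1.9 0.5 6.2] M [ 0.024 -0.308  0.034] q7 -0.24 gw 0.09 gf 43.4
t27.82 yaw 98.41 Mz 0.081 j7 0.320 q7 -0.33 F [2.1 0.1 4.3] z 0.1436 gw 0.090
STOP
```

```bash
python3 -m jog '[[0,0,0,0],[0,0,0,0],[0,0,-1,0],[0,0,-3,0],[0,0,-5.8,0],[0,0,-5.8,0],[0,0,-5.8,0]]' 0.2 >/dev/null;python3 go.py .4888 .0188 .2 73.8
```

```text
t 28.4 pos [0.6693 0.0843 0.2027] yaw 98.51 F [-0.1 -0.  -0.3] M [-0.011  0.001 -0.033] q7 -0.3 gw 0.402 gf 0.0
shift cm -3.81 -18.82 0.27 spin 0.431
```

```bash
python3 -m jog '[[-0.4,-2,0,0.1],[-1,-5,0,0.2],[-1.8,-9,0,0.3],[-2.6,-13,0,0.4],[-3.3,-16.5,0.1,0.43],[-3.7,-18.3,0.2,0.43],[-3.8,-18.8,0.3,0.43],[-3.8,-18.8,0.3,0.43],[-3.8,-18.8,2,0.43],[-3.8,-18.8,4,0.43],[-3.8,-18.8,5.7,0.43],[-3.8,-18.8,5.9,0.43],[-3.8,-18.8,5.9,0.43],[-3.8,-18.8,5.9,0.43]]' >/dev/null; python3 go.py .4888 .0188 .1435 73.8
```

```text
t 29.57 pos [0.4891 0.0193 0.1418] yaw 73.88 F [-0.1 -0.3 -0.2] M [ 0.006 -0.062 -0.006] q7 -0.63 gw 0.399 gf 0.0
shift cm -0.06 -0.02 -0.17 spin 0.001
```

```bash
python3 -m jog '[[0,0,-0.15,0],[0,0,-0.15,0],[0,0,-0.15,0],[0,0,-0.15,0],[0,0,-0.15,0]]' 1 40 >/dev/null; python3 st.py
(set -e;python3 -m jog '[[0,0,-0.02,0.03],[0,0,-0.015,0.06]]' >/dev/null; python3 m.py .3
python3 -m jog '[[0,0,0.005,0.03]]' >/dev/null; python3 m.py .305
python3 -m jog '[[0,0,0.005,0.03]]' >/dev/null; python3 m.py .305
python3 -m jog '[[0,0,0.005,0.03]]' >/dev/null; python3 m.py .305)
```

```text
t 29.98 pos [0.4897 0.0188 0.1442] yaw 73.83 F [ 3.1 -0.6  6.2] M [-0.121 -0.484 -0.028] q7 -0.63 gw 0.094 gf 43.6
t30.15 yaw 70.32 Mz 0.040 j7 0.425 q7 -0.69 F [ 3.8 -1.4  4. ] z 0.1441 gw 0.092
t30.23 yaw 68.60 Mz 0.033 j7 0.365 q7 -0.72 F [ 4.3 -0.4  3.1] z 0.1441 gw 0.087
t30.32 yaw 66.88 Mz 0.114 j7 0.355 q7 -0.74 F [ 2.5 -0.6  5.3] z 0.1441 gw 0.090
t30.40 yaw 65.16 Mz 0.094 j7 0.350 q7 -0.77 F [ 4.4 -0.8  4.4] z 0.1440 gw 0.089
```

```bash
(set -e;python3 -m jog '[[0,0,0.005,0.03],[0,0,0.01,0.06]]' >/dev/null; python3 m.py .315
python3 -m jog '[[0,0,0.005,0.03],[0,0,0.01,0.06]]' >/dev/null; python3 m.py .315
python3 -m jog '[[0,0,0.005,0.03]]' >/dev/null; python3 m.py .315
python3 -m jog '[[0,0,0.005,0.03]]' >/dev/null; python3 m.py .315
python3 -m jog '[[0,0,0.005,0.03]]' >/dev/null; python3 m.py .315
python3 -m jog '[[0,0,0.005,0.03]]' >/dev/null; python3 m.py .315
)
```

```text
t30.57 yaw 61.73 Mz 0.135 j7 0.335 q7 -0.83 F [ 5.1 -0.4  4.3] z 0.1439 gw 0.090
t30.73 yaw 58.29 Mz 0.094 j7 0.317 q7 -0.88 F [ 3.7 -1.5  4.5] z 0.1438 gw 0.089
t30.82 yaw 56.57 Mz 0.147 j7 0.310 q7 -0.91 F [ 4.6 -1.   4.1] z 0.1438 gw 0.089
STOP
```

Nut 3 is at about 16 N. On to nut 2 (yaw 8°).

```bash
python3 -m jog '[[0,0,0,0],[0,0,0,0],[0,0,-1,0],[0,0,-3,0],[0,0,-5.8,0],[0,0,-5.8,0],[0,0,-5.8,0]]' 0.2 >/dev/null;python3 go.py .548 .140 .2 7.9
```

```text
t 31.4 pos [0.4887 0.0188 0.2023] yaw 56.68 F [-0.6  0.3 -0.6] M [-0.006  0.005 -0.025] q7 -0.86 gw 0.396 gf 0.0
shift cm 13.39 -1.70 0.23 spin 0.851
```

```bash
python3 -m jog '[[2,-0.3,0,0.12],[5,-0.6,0,0.24],[8.5,-1,0,0.36],[11.5,-1.4,0,0.48],[13,-1.6,0.2,0.6],[13.4,-1.7,0.3,0.72],[13.4,-1.7,0.3,0.85],[13.4,-1.7,0.3,0.85],[13.4,-1.7,2,0.85],[13.4,-1.7,4,0.85],[13.4,-1.7,5.6,0.85],[13.4,-1.7,5.75,0.85],[13.4,-1.7,5.75,0.85],[13.4,-1.7,5.75,0.85]]' >/dev/null; python3 go.py .548 .140 .1425 7.9
```

```text
t 32.57 pos [0.5476 0.1398 0.1436] yaw 8.03 F [ 0.2 -0.3  0.3] M [-0.021  0.002 -0.025] q7 -1.93 gw 0.398 gf 0.0
shift cm 0.04 -0.02 0.11 spin 0.002
```

```bash
python3 -m jog '[[0,0,0.05,0],[0,0,0.05,0],[0,0,0.05,0],[0,0,0.05,0],[0,0,0.05,0]]' 1 40 >/dev/null; python3 st.py
(set -e;python3 -m jog '[[0,0,-0.02,0.03],[0,0,-0.015,0.06]]' >/dev/null; python3 m.py .3
python3 -m jog '[[0,0,0.005,0.03]]' >/dev/null; python3 m.py .29
python3 -m jog '[[0,0,0.005,0.03]]' >/dev/null; python3 m.py .29
python3 -m jog '[[0,0,0.005,0.03]]' >/dev/null; python3 m.py .29
python3 -m jog '[[0,0,0.005,0.03]]' >/dev/null; python3 m.py .29
python3 -m jog '[[0,0,0.005,0.03]]' >/dev/null; python3 m.py .29
python3 -m jog '[[0,0,0.005,0.03]]' >/dev/null; python3 m.py .29)
```

```text
t 32.98 pos [0.5481 0.1401 0.1436] yaw 7.96 F [-1.8 -0.2  6.4] M [-0.058  0.294  0.013] q7 -1.93 gw 0.085 gf 42.9
t33.15 yaw 4.45 Mz 0.065 j7 0.415 q7 -1.98 F [-0.1 -0.1  5. ] z 0.1436 gw 0.090
t33.23 yaw 2.73 Mz 0.055 j7 0.354 q7 -2.01 F [ 0.5 -0.7  4.6] z 0.1436 gw 0.090
t33.32 yaw 1.01 Mz 0.110 j7 0.341 q7 -2.04 F [-0.2 -1.7  5.6] z 0.1436 gw 0.090
t33.40 yaw -0.71 Mz 0.127 j7 0.333 q7 -2.06 F [-1.1 -1.2  4.8] z 0.1435 gw 0.088
t33.48 yaw -2.42 Mz 0.049 j7 0.326 q7 -2.09 F [-1.1 -1.2  5.9] z 0.1435 gw 0.091
t33.57 yaw -4.14 Mz 0.120 j7 0.316 q7 -2.12 F [-1.2 -1.6  5.9] z 0.1435 gw 0.091
t33.65 yaw -5.86 Mz 0.107 j7 0.310 q7 -2.14 F [-0.5 -1.2  6.1] z 0.1434 gw 0.088
```

```bash
(set -e;python3 -m jog '[[0,0,0.005,0.03]]' >/dev/null; python3 m.py .293
python3 -m jog '[[0,0,0.005,0.03]]' >/dev/null; python3 m.py .293
python3 -m jog '[[0,0,0.005,0.03]]' >/dev/null; python3 m.py .293)
python3 -m jog '[[0,0,0,0],[0,0,0,0],[0,0,-1,0],[0,0,-3,0],[0,0,-5.8,0],[0,0,-5.8,0],[0,0,-5.8,0]]' 0.2 >/dev/null;python3 go.py .613 -.0397 .2 -28.9
```

```text
t33.73 yaw -7.58 Mz 0.103 j7 0.301 q7 -2.17 F [-1.4 -0.1  6.2] z 0.1434 gw 0.089
t33.82 yaw -9.30 Mz 0.190 j7 0.293 q7 -2.20 F [-0.7 -1.3  6.5] z 0.1434 gw 0.092
t33.90 yaw -11.02 Mz 0.104 j7 0.287 q7 -2.22 F [-0.9 -1.1  6.1] z 0.1433 gw 0.094
STOP
t 34.48 pos [0.5487 0.1404 0.2025] yaw -10.93 F [ 0.4  0.5 -1.1] M [ 0.022  0.002 -0.005] q7 -2.2 gw 0.403 gf 0.0
shift cm 9.73 16.46 0.25 spin 0.314
```

```bash
python3 -m jog '[[1,2,0,0.1],[2.8,5,0,0.2],[5,8.5,0,0.31],[7.2,12,0,0.31],[9,15,0.1,0.31],[9.6,16.2,0.2,0.31],[9.7,16.5,0.3,0.31],[9.7,16.5,0.3,0.31],[9.7,16.5,2,0.31],[9.7,16.5,4,0.31],[9.7,16.5,5.6,0.31],[9.7,16.5,5.75,0.31],[9.7,16.5,5.75,0.31],[9.7,16.5,5.75,0.31]]' >/dev/null; python3 go.py .613 -.0397 .1435 -28.9
```

```text
t 35.65 pos [ 0.6116 -0.0389  0.1435] yaw -28.59 F [-0.2  0.7  0.5] M [ 0.006 -0.023 -0.016] q7 -2.15 gw 0.397 gf 0.0
shift cm 0.16 0.01 0.00 spin 0.005
```

```bash
python3 -m jog '[[0.1,0,0,0],[0.1,0,0,0],[0.1,0,0,0],[0.1,0,0,0],[0.1,0,0,0]]' 1 40 >/dev/null; python3 st.py
(set -e;python3 -m jog '[[0,0,-0.02,0.03],[0,0,-0.015,0.06]]' >/dev/null; python3 m.py .3
python3 -m jog '[[0,0,0.005,0.03]]' >/dev/null; python3 m.py .29
python3 -m jog '[[0,0,0.005,0.03]]' >/dev/null; python3 m.py .29
python3 -m jog '[[0,0,0.005,0.03]]' >/dev/null; python3 m.py .29
python3 -m jog '[[0,0,0.005,0.03]]' >/dev/null; python3 m.py .29
python3 -m jog '[[0,0,0.005,0.03]]' >/dev/null; python3 m.py .29
python3 -m jog '[[0,0,0.005,0.03]]' >/dev/null; python3 m.py .29)
```

```text
t 36.07 pos [ 0.6129 -0.0411  0.1441] yaw -28.74 F [-1.2 -0.2  6.3] M [0.04  0.399 0.074] q7 -2.15 gw 0.093 gf 41.9
t36.23 yaw -32.24 Mz 0.038 j7 0.426 q7 -2.20 F [-0.2 -0.   4.9] z 0.1441 gw 0.091
t36.32 yaw -33.96 Mz 0.090 j7 0.365 q7 -2.23 F [-0.8 -1.   5.3] z 0.1440 gw 0.092
t36.40 yaw -35.68 Mz 0.070 j7 0.353 q7 -2.26 F [-0.9 -0.   5. ] z 0.1440 gw 0.091
t36.48 yaw -37.40 Mz 0.044 j7 0.344 q7 -2.28 F [-1.1 -0.6  4.9] z 0.1440 gw 0.094
t36.57 yaw -39.12 Mz 0.112 j7 0.336 q7 -2.31 F [-1.6 -0.7  6.4] z 0.1439 gw 0.089
t36.65 yaw -40.84 Mz 0.120 j7 0.327 q7 -2.34 F [-1.5 -0.7  5.3] z 0.1439 gw 0.096
t36.73 yaw -42.55 Mz 0.095 j7 0.318 q7 -2.36 F [-2.  -0.1  6.7] z 0.1439 gw 0.089
```

```bash
(set -e;python3 -m jog '[[0,0,0.005,0.03]]' >/dev/null; python3 m.py .29
python3 -m jog '[[0,0,0.005,0.03]]' >/dev/null; python3 m.py .29
python3 -m jog '[[0,0,0.005,0.03]]' >/dev/null; python3 m.py .29)
python3 -m jog '[[0,0,0,0],[0,0,0,0],[0,0,-1,0],[0,0,-3,0],[0,0,-5.8,0],[0,0,-5.8,0],[0,0,-5.8,0]]' 0.2 >/dev/null;python3 go.py .669 .0845 .2 98.4
```

```text
t36.82 yaw -44.27 Mz 0.100 j7 0.310 q7 -2.39 F [-1.7 -0.4  5.2] z 0.1439 gw 0.092
t36.90 yaw -45.99 Mz 0.111 j7 0.301 q7 -2.42 F [-1.8 -0.9  7.8] z 0.1438 gw 0.093
t36.98 yaw -47.71 Mz 0.072 j7 0.293 q7 -2.44 F [-2.3 -0.6  6.2] z 0.1438 gw 0.092
t 37.57 pos [ 0.6136 -0.041   0.2029] yaw -47.61 F [ 0.5 -0.2 -0.4] M [-0.004 -0.011 -0.022] q7 -2.44 gw 0.4 gf 0.0
shift cm -5.54 -12.56 0.29 spin -2.548
```

```bash
python3 -m jog '[[-0.5,-1,0,-0.12],[-1.2,-2.5,0,-0.24],[-2,-4.5,0,-0.36],[-3,-7,0,-0.48],[-4,-9,0,-0.6],[-5,-11,0,-0.72],[-5.5,-12.4,0.1,-0.84],[-5.5,-12.6,0.2,-0.96],[-5.5,-12.6,0.3,-1.08],[-5.5,-12.6,0.3,-1.2],[-5.5,-12.6,0.3,-1.32],[-5.5,-12.6,0.3,-1.44],[-5.5,-12.6,0.3,-1.56],[-5.5,-12.6,0.3,-1.68],[-5.5,-12.6,0.3,-1.8],[-5.5,-12.6,0.3,-1.92],[-5.5,-12.6,0.3,-2.04],[-5.5,-12.6,0.3,-2.16],[-5.5,-12.6,0.3,-2.28],[-5.5,-12.6,0.3,-2.4]]' >/dev/null;python3 -m jog '[[0,0,0.5,-0.12],[0,0,2,-0.15],[0,0,4,-0.15],[0,0,5.5,-0.15],[0,0,5.75,-0.15],[0,0,5.75,-0.15],[0,0,5.75,-0.15]]' >/dev/null; python3 go.py .669 .0843 .143 98.4
```

```text
t 39.82 pos [0.6683 0.0848 0.14  ] yaw 98.45 F [-0.3  0.2  0.1] M [ 0.004 -0.042 -0.016] q7 -0.36 gw 0.4 gf 0.0
shift cm -0.06 0.06 -0.30 spin 0.001
```

```bash
python3 -m jog '[[0,0,-0.25,0],[0,0,-0.25,0],[0,0,-0.25,0],[0,0,-0.25,0],[0,0,-0.25,0],[0,0,-0.25,0]]' 1 40 >/dev/null; python3 st.py
(set -e;python3 -m jog '[[0,0,-0.02,0.02],[0,0,-0.02,0.04]]' >/dev/null; python3 m.py .3
python3 -m jog '[[0,0,0.003,0.02]]' >/dev/null; python3 m.py .29
python3 -m jog '[[0,0,0.003,0.02]]' >/dev/null; python3 m.py .29)
```

```text
t 40.32 pos [0.6696 0.085  0.1442] yaw 98.47 F [1.4 0.7 6.2] M [ 0.069 -0.221  0.018] q7 -0.36 gw 0.095 gf 43.4
t40.48 yaw 96.12 Mz 0.134 j7 0.212 q7 -0.40 F [2.3 0.4 5.8] z 0.1442 gw 0.089
STOP
```

```bash
python3 -m jog '[[0,0,0.005,0.03]]' >/dev/null; python3 m.py .3;python3 -m jog '[[0,0,0.005,0.03]]' >/dev/null; python3 m.py
```

```text
t40.57 yaw 94.40 Mz 0.090 j7 0.406 q7 -0.42 F [2.6 1.3 5.8] z 0.1442 gw 0.094
t40.65 yaw 92.65 Mz 0.086 j7 0.294 q7 -0.45 F [3.4 0.4 6.2] z 0.1441 gw 0.089
```

```bash
python3 -m jog '[[0,0,0,0],[0,0,0,0],[0,0,-1,0],[0,0,-3,0],[0,0,-5.8,0],[0,0,-5.8,0]]' 0.2 >/dev/null;python3 go.py .4892 .0188 .2 56.6
```

```text
t 41.15 pos [0.6705 0.0855 0.2064] yaw 92.77 F [ 1.2 -0.1  0.9] M [ 0.037 -0.106  0.031] q7 -0.42 gw 0.403 gf 0.0
shift cm -5.79 -18.43 0.64 spin 0.631
```

```bash
python3 -m jog '[[-0.6,-2,0,0.12],[-1.5,-5,0,0.24],[-2.8,-9,0,0.36],[-4,-13,0,0.48],[-5.1,-16.3,0.1,0.6],[-5.6,-17.9,0.2,0.63],[-5.7,-18.3,0.3,0.63],[-5.7,-18.3,0.3,0.63],[-5.7,-18.3,2,0.63],[-5.7,-18.3,4,0.63],[-5.7,-18.3,5.6,0.63],[-5.7,-18.3,5.75,0.63],[-5.7,-18.3,5.75,0.63],[-5.7,-18.3,5.75,0.63]]' >/dev/null; python3 go.py .4892 .0188 .1435 56.6
```

```text
t 42.32 pos [0.4895 0.0195 0.1438] yaw 56.72 F [0.3 0.1 0.3] M [0.05  0.003 0.037] q7 -0.94 gw 0.403 gf 0.0
shift cm -0.08 0.02 0.03 spin 0.002
```

```bash
python3 -m jog '[[0,0,0,0],[0,0,0,0],[0,0,0,0],[0,0,0,0],[0,0,0,0]]' 1 40 >/dev/null; python3 st.py
(set -e;python3 -m jog '[[0,0,-0.02,0.03],[0,0,-0.015,0.06],[0,0,-0.01,0.09]]' >/dev/null; python3 m.py .3
python3 -m jog '[[0,0,0.005,0.03]]' >/dev/null; python3 m.py .295
python3 -m jog '[[0,0,0.005,0.03]]' >/dev/null; python3 m.py .295)
```

```text
t 42.73 pos [0.4901 0.0185 0.1443] yaw 56.62 F [ 4.6 -2.4  4.6] M [-0.469 -0.902 -0.004] q7 -0.94 gw 0.09 gf 43.5
t42.98 yaw 51.41 Mz 0.163 j7 0.283 q7 -1.02 F [ 5.  -3.1  3. ] z 0.1442 gw 0.087
STOP
```

```bash
python3 -m jog '[[0,0,0,0],[0,0,0,0],[0,0,-1,0],[0,0,-3,0],[0,0,-5.8,0],[0,0,-5.8,0],[0,0,-5.8,0]]' 0.2 >/dev/null;python3 go.py .5482 .1402 .2 -11
```

```text
t 43.57 pos [0.4888 0.0192 0.203 ] yaw 51.53 F [-0.6 -0.5 -0.7] M [ 0.014  0.002 -0.02 ] q7 -0.97 gw 0.397 gf 0.0
shift cm 13.17 -2.88 0.30 spin 1.091
```

```bash
python3 -m jog '[[2,-0.4,0,0.12],[5,-1,0,0.24],[8.5,-1.8,0,0.36],[11.5,-2.5,0,0.48],[13,-2.8,0.2,0.6],[13.2,-2.9,0.3,0.72],[13.2,-2.9,0.3,0.84],[13.2,-2.9,0.3,0.96],[13.2,-2.9,0.3,1.09],[13.2,-2.9,2,1.09],[13.2,-2.9,4,1.09],[13.2,-2.9,5.6,1.09],[13.2,-2.9,5.85,1.09],[13.2,-2.9,5.85,1.09],[13.2,-2.9,5.85,1.09]]' >/dev/null; python3 go.py .5482 .1402 .143 -11
python3 -m jog '[[0,0,0,0],[0,0,0,0],[0,0,0,0],[0,0,0,0],[0,0,0,0]]' 1 40 >/dev/null; python3 st.py
(set -e;python3 -m jog '[[0,0,-0.02,0.03],[0,0,-0.015,0.06],[0,0,-0.01,0.09]]' >/dev/null; python3 m.py .31
python3 -m jog '[[0,0,0.005,0.03]]' >/dev/null; python3 m.py .295)
```

```text
t 44.82 pos [0.5476 0.1403 0.1429] yaw -10.94 F [ 0.2 -0.2 -0.1] M [-0.017  0.019  0.024] q7 -2.26 gw 0.403 gf 0.0
shift cm 0.07 -0.00 -0.01 spin 0.001
t 45.23 pos [0.5482 0.1399 0.1438] yaw -10.98 F [-1.7 -1.3  5.9] M [-0.389  0.338  0.008] q7 -2.26 gw 0.087 gf 42.3
t45.48 yaw -16.19 Mz 0.139 j7 0.254 q7 -2.34 F [-0.5 -1.4  6.1] z 0.1438 gw 0.090
STOP
```

```bash
python3 -m jog '[[0,0,0,-0.03],[0,0,-0.01,-0.06],[0,0,-0.01,-0.06]]' >/dev/null; python3 m.py
python3 -m jog '[[0,0,0,0],[0,0,0,0],[0,0,-1,0],[0,0,-3,0],[0,0,-5.8,0],[0,0,-5.8,0],[0,0,-5.8,0]]' 0.2 >/dev/null;python3 go.py .613 -.041 .2 -47.7
```

```text
t45.73 yaw -12.64 Mz 0.011 j7 0.353 q7 -2.29 F [-2.  -2.3  6.1] z 0.1438 gw 0.092
t 46.32 pos [0.5489 0.1409 0.2031] yaw -12.68 F [-0.7 -0.  -0.3] M [ 0.011 -0.024 -0.049] q7 -2.26 gw 0.397 gf 0.0
shift cm 10.25 16.33 0.31 spin 0.611
```

```bash
python3 -m jog '[[1,2,0,0.1],[2.8,5,0,0.2],[5,8.5,0,0.31],[7.2,12,0,0.42],[9.3,15,0.1,0.53],[10,16,0.2,0.61],[10.2,16.3,0.3,0.61],[10.2,16.3,0.3,0.61],[10.2,16.3,2,0.61],[10.2,16.3,4,0.61],[10.2,16.3,5.6,0.61],[10.2,16.3,5.8,0.61],[10.2,16.3,5.8,0.61],[10.2,16.3,5.8,0.61]]' >/dev/null; python3 go.py .613 -.0405 .1432 -47.7
python3 -m jog '[[0,0,0,0],[0,0,0,0],[0,0,0,0],[0,0,0,0],[0,0,0,0]]' 1 40 >/dev/null; python3 st.py
python3 -m jog '[[0,0,-0.02,0.03],[0,0,-0.015,0.06],[0,0,-0.01,0.09]]' >/dev/null; python3 m.py
```

```text
t 47.48 pos [ 0.6116 -0.0397  0.1436] yaw -47.46 F [-0.7 -0.6  0.6] M [ 0.01   0.039 -0.026] q7 -2.48 gw 0.401 gf 0.0
shift cm 0.16 -0.05 0.04 spin 0.004
t 47.9 pos [ 0.6123 -0.0408  0.1442] yaw -47.61 F [-1.   2.1  7.2] M [ 0.247  0.293 -0.022] q7 -2.49 gw 0.093 gf 42.8
t48.15 yaw -52.82 Mz 0.070 j7 0.275 q7 -2.57 F [0.4 1.3 4.9] z 0.1441 gw 0.092
```

```bash
python3 -m jog '[[0,0,0,0],[0,0,0,0],[0,0,-1,0],[0,0,-3,0],[0,0,-6,0],[0,0,-9,0],[0,0,-9,0],[0,0,-9,0],[0,0,-9,0],[0,0,-9,0]]' 0.2 >/dev/null;python3 st.py; python3 -c "
from station import bot
print(bot.hand_in())"
```

```text
t 48.98 pos [ 0.6106 -0.0413  0.232 ] yaw -52.77 F [-0.6  1.1 -0.2] M [-0.02   0.049 -0.05 ] q7 -2.55 gw 0.4 gf 0.0
the job is handed in; nothing more can be done
None
```

The job is handed in at about 49 s, with all four wing nuts tightened in the required order to an estimated 19–22 N each (judged by joint torque); the lid's level was not measured, and no verdict came back.

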